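# Make the gluing bench ready for marking out

## Task

Make the bench ready for marking out: sort the loose stock between the neck block and the trays, laying every kerfed lining strip in the green tray and every dark notched caul in the yellow tray, and clear the pale neck block from in front of the bench stop, laying it flat and square in the middle of the cork mat. Once the block is on the mat, take the blue marker from its rest, hold it up off the bench and push its red end button fully in against the steel face of the bench stop, so that the point comes out, and lay it back in its rest. Leave the blue-grey tin and the tape roll by the marker rest where they are.

Things in the scene. Friction and masses are not known exactly. Their poses are not given: they have to be found in the camera images.
- lining_a_center (a point): two-tone pale and red-brown kerfed lining strip, 14 x 118 x 16 mm, loose, may be absent. Point: on its centre line, 8 mm above its underside. Length along its y, width along x (pinch across x), z up.
- lining_b_center (a point): pale kerfed lining strip, 14 x 122 x 16 mm, loose, may be absent. Point: on its centre line, 8 mm above its underside. Length along its y, width along x (pinch across x), z up.
- lining_d_center (a point): pale kerfed lining strip, 14 x 108 x 16 mm, loose, may be absent. Point: on its centre line, 8 mm above its underside. Length along its y, width along x (pinch across x), z up.
- caul_a_center (a point): dark rosewood notched clamping caul with small pale and metal bits on top, 15 x 95 x 20 mm (its solid bar is 10 to 16 mm high), loose, may be absent. Point: on its centre line, 8 mm above its underside. Length along its y, width along x (pinch across x), z up.
- caul_b_center (a point): dark rosewood notched clamping caul, 21 x 98 x 25 mm (its solid bar is 16 mm high), loose, may be absent. Point: on its centre line, 8 mm above its underside. Length along its y, width along x (pinch across x), z up.
- caul_d_center (a point): dark rosewood notched clamping caul, 18 x 90 x 25 mm (its solid bar is 16 mm high), loose, may be absent. Point: on its centre line, 8 mm above its underside. Length along its y, width along x (pinch across x), z up.
- green_tray: Green open tray fixed to the bench, outside 160 x 200 x 40 mm (x, y, z), walls and floor 5 mm. Origin: centre of its underside, z up.
- yellow_tray: Yellow open tray fixed to the bench, outside 160 x 200 x 40 mm (x, y, z), walls and floor 5 mm. Origin: centre of its underside, z up.
- neck_block_center (a point): Pale wooden neck block with tapered ends, 48 x 188 x 26 mm, loose. Point at its centre, 13 mm above its underside; length along y, width along x, z up.
- cork_mat: Cork mat fixed to the bench, 90 x 230 x 3 mm (x, y, z). Origin: centre of its underside; long side along y.
- marker_center (a point): Retractable marker: square blue barrel 120 x 20 x 20 mm with rounded edges, about 80 g, loose. Point at the centre of the barrel. Its x axis runs along the barrel to the end with the red push button; at the other end is an aluminium nose cone, 18 mm long, out of which the black point slides. Pinch the barrel across y.
- marker_button (a joint): Travel of the marker's red end button (13 mm diameter), m: 0 = out (stands 12 mm proud of the barrel's end), 0.008 = fully in. A stiff button: it slides in under about 4 N and stays where it is left; the point comes out as far as the button goes in.
- button_end (a point): Centre of the outer face of the red button, on the barrel's axis; 72 mm from the barrel's centre when out, 64 mm when in. Its x axis points out of the button.
- bench_stop: Bench stop bolted to the bench: pale wooden block 40 x 90 x 42 mm high with a flat steel front face, on a 130 mm wide, 5 mm thick flange. Origin: centre of its underside. Its -x axis is the outward normal of the steel face, which looks roughly to the robot.
- stop_face (a point): Point on the stop's steel face: middle of its width, 24 mm above the bench. Axes as bench_stop.
- marker_rest: Dark wooden marker rest fixed to the bench: base 120 x 70 x 6 mm, two flared U-shaped supports 90 mm apart along its x axis (each 12 mm thick), groove floor 25 mm above the bench, sides rising to 44 mm, groove about 23 mm wide at the floor and 44 mm at the top; the space between the supports, 78 mm long, is free for fingers. Origin: centre of its underside. The marker starts in it with the button toward +x.
- rest_groove (a point): Where the centre of the marker's barrel lies when it rests in the rest: 35 mm above the rest's underside. Axes as marker_rest (groove along x).
- tin: Blue-grey tin with a closed lid, 80 x 108 x 36 mm, loose bystander. Origin: centre of its underside.
- tape_roll: Roll of yellow masking tape, 50 mm diameter, 19 mm high, loose bystander. Origin: centre of its underside.

How it is judged:
On the way, in this order (a step that is already met when the one before it is completed fails the run):
1. the neck block lies on the cork mat (x of neck_block_center in the frame of cork_mat between -0.04 and 0.04 m and y of neck_block_center in the frame of cork_mat between -0.06 and 0.06 m and z of neck_block_center in the frame of cork_mat below 0.024 m), for 0.2 s.
2. the marker, held up off the bench, has its button fully in against the steel face of the bench stop (value of joint marker_button above 0.0065 m and x of button_end in the frame of bench_stop between -0.026 and -0.012 m and y of button_end in the frame of bench_stop between -0.047 and 0.047 m and z of button_end in the frame of bench_stop below 0.047 m and height (world z) of marker_center above 0.016 m), for 0.1 s.
At the end, for the whole second after the job is handed in: Linings in the green tray, cauls in the yellow (centre inside the walls, below the rim); neck block centred on the mat within 40 mm across, 60 mm along, 0.3 rad; marker in its rest within 20 mm and 0.15 rad (either way round), button at least 6.5 mm in (all of step 1 and angle between the y axis of neck_block_center and the y axis of cork_mat, either way round below 0.3 rad and x of lining_a_center in the frame of green_tray between -0.075 and 0.075 m and y of lining_a_center in the frame of green_tray between -0.095 and 0.095 m and z of each of lining_a_center, lining_b_center, lining_d_center in the frame of green_tray below 0.036 m and x of lining_b_center in the frame of green_tray between -0.075 and 0.075 m and y of lining_b_center in the frame of green_tray between -0.095 and 0.095 m and x of lining_d_center in the frame of green_tray between -0.075 and 0.075 m and y of lining_d_center in the frame of green_tray between -0.095 and 0.095 m and x of caul_a_center in the frame of yellow_tray between -0.075 and 0.075 m and y of caul_a_center in the frame of yellow_tray between -0.095 and 0.095 m and z of each of caul_a_center, caul_b_center, caul_d_center in the frame of yellow_tray below 0.036 m and x of caul_b_center in the frame of yellow_tray between -0.075 and 0.075 m and y of caul_b_center in the frame of yellow_tray between -0.095 and 0.095 m and x of caul_d_center in the frame of yellow_tray between -0.075 and 0.075 m and y of caul_d_center in the frame of yellow_tray between -0.095 and 0.095 m and horizontal distance between marker_center and rest_groove below 0.02 m and distance between marker_center and rest_groove below 0.021 m and angle between the x axis of marker_center and the x axis of marker_rest, either way round below 0.15 rad and value of joint marker_button above 0.0065 m and velocity of joint marker_button below 0.05 m/s); the robot touches nothing.
It fails at once if a bystander (tin, tape roll) is moved by more than 30 mm (distance of any of tin, tape_roll from where it was at the start of the episode above 0.03 m).
Of lining_a, lining_b, lining_d only 2 to 3 are there at a start; the rules pass over those that are not, and their reading is None.
Of caul_a, caul_b, caul_d only 2 to 3 are there at a start; the rules pass over those that are not, and their reading is None.
At some moment in a run one of lining_a, lining_b, lining_d, caul_a, caul_b, caul_d, neck_block may be knocked a few centimetres aside while the robot is not near it.
Once in a run the grip may slacken for a moment while it holds something.
It also fails if it takes over 210 s, if anything falls off the work surface, if the arm or the gripper's body presses on something with over 40 N, if the wrist force passes 120 N, or if a joint passes its speed limit or range.

## Robot

A 6-joint arm with a two-finger parallel gripper is mounted at the origin on a cart in front of the work surface, level with it; the furniture and walls round the work are solid. World frame = base frame: x ahead of the robot, y to its left, z up, the work surface at z = 0. Lengths are in m, angles in rad, forces in N, time in s.
With the tool pointing down it reaches from about 0.225 to 0.875 m from the base axis. Payload 3.4 kg.
Tool frame: the origin (TCP) lies between the finger pads; the fingertips stand 19 mm ahead of it and the grasp point (between the pads) is the TCP; z points along the fingers, y is the line along which they close (so a half turn about z gives the same grasp; the last joint's range is limited). The gripper opens to 85 mm and grips with 20 to 120 N. Pads are 22 mm wide; open, the fingers measure 114 mm over their backs; the gripper's body (76 mm by 85 mm) begins 54 mm behind the grasp point. The pads swing forward as they close: fully open they stand 13 mm farther back than shut.
Start: joints at [-0.121, 0.276, 1.505, -0, 1.361, -0.121], TCP at [0.575, -0, 0.25] pointing down, gripper open.
Joint ranges: [-2.89, 2.89], [-0.75, 2.08], [0.22, 2.7], [-1.18, 4.32], [0.11, 2.71], [-2.7, 2.7]. Speed limits (rad/s): [2.57, 2.57, 3.14, 3.14, 3.14, 3.14].

## Interface

Orientations are given as a unit quaternion [w, x, y, z].
In Python, from rig import get_state, imaging, ticket gives the robot as it stands. The module is installed in compiled form; this text tells all that it offers.
- The arm moves only by the shell command python3 -m inch 'ROWS' [FORCE]. ROWS is JSON, a list of rows, each an object with "claw": the opening, from -1 (shut) to 1 (fully open); "travel": the shift along the world's x, y, z in units of 200 mm (1.0 is 200 mm), a list of three; "turn": the turn about the world's z in units of 180 degrees (1.0 is 180 degrees). A call has 1 to 5 rows; each row is the pose to reach, as a shift and turn from the pose commanded when the call began, turning the shorter way round; what a row does not reach only later rows make up. A row lasts 1/10 s, in which the tool goes at most 50 mm and 8.59 degrees, less where a joint would pass 70% of its speed; a pose out of reach is approached as far as the arm can. A call with a number of a shift or a turn outside -1 to 1 is refused whole. A call with a gripper value outside its range is refused whole. The fingers move at their own pace and stop on an object; FORCE is the grip in N (left out, the last holds). Time passes only in rows, so rows that repeat a pose let the fingers close. It gives the time, the measured TCP pose, the force, the opening and the grip force at its end, in the units of the state.
- get_state(): the state, without advancing time (a new reading comes with each control period).
- imaging.get_image(name): name is "scene" or "side" or "wrist"; returns the picture (384x512x3 uint8, red, green, blue); there is no depth.
- imaging.camera_params(name): a dict with "camera_matrix" (3x3 intrinsics, pixels), "k1" (the pictures are not rectified: a ray, as slopes to the right and down, at radius r is drawn at 1 + k1 r^2 times it, then the intrinsics apply), "cam_to_world" (4x4, takes a point from camera to world coordinates); the wrist camera has in their place "T_tool_cam" (4x4, takes a point from camera to tool coordinates, whose origin is the TCP and whose axes are the flange's). Camera axes: x right, y down, z forward; pixel columns grow to the right and rows downward; lengths in m; the calibration is good to about 2 mm. A picture is of the moment at which its call begins: read the wrist's pose just before it. camera_params takes no time and is no camera call.
- ticket.sign_off(): hands the job in; it is judged then, once.
The state is a dict: "clock": time; "qpos": joint angles; "qd": joint speeds; "effort": joint torques, N m; "position": TCP position; "ee_rot": TCP orientation; "contact_force": force on the tool from outside, world axes, zero at the start; "moment": the same for the moment, N m; "width": finger opening in m; "gripper_force": force on a finger pad.
Only numpy, scipy, OpenCV 4.12 (cv2) and the standard library are available. Lean on these libraries where they do the work, as an engineer would, in place of code of your own. Each camera call takes 0.05 s, during which the arm holds its last target. There are 200 camera calls.

## Working session

There is one attempt and no reset: what is moved stays moved. The work goes in short steps, Python scripts to look and compute and a shell command to move; the robot and the scene stay as the last step left them, time stands still between calls to the robot, and variables do not carry over. Pictures are saved under pics/ and viewed, at most 14 in all, crops included, and the job is handed in when it is done.

```bash
mkdir -p pics; cat > h.py <<'E'
import numpy as np, cv2, json
from scipy.spatial.transform import Rotation as R
from rig import get_state, imaging
def cam(name, st=None):
    p=imaging.camera_params(name)
    if name=="wrist":
        st=st or get_state(); q=st["ee_rot"]
        T=np.eye(4); T[:3,:3]=R.from_quat([q[1],q[2],q[3],q[0]]).as_matrix(); T[:3,3]=st["position"]
        M=T@np.array(p["T_tool_cam"])
    else: M=np.array(p["cam_to_world"])
    return np.array(p["camera_matrix"]),p["k1"],M
def ray(c,uv):
    K,k,M=c; d=np.array([k,0,0,0,0.])
    uv=np.array(uv,float).reshape(-1,1,2)
    n=cv2.undistortPoints(uv,K,d).reshape(-1,2)
    D=np.c_[n,np.ones(len(n))]@M[:3,:3].T
    return M[:3,3],D
def plane(c,uv,z):
    o,D=ray(c,uv); t=(z-o[2])/D[:,2]; return o+D*t[:,None]
def proj(c,P):
    K,k,M=c; Q=(np.array(P,float).reshape(-1,3)-M[:3,3])@M[:3,:3]
    n=Q[:,:2]/Q[:,2:]; r=(n**2).sum(1,keepdims=True); n=n*(1+k*r)
    return n@K[:2,:2].T+K[:2,2]
def snap(name,fn=None):
    c=cam(name); im=imaging.get_image(name)
    if fn: cv2.imwrite("pics/"+fn,im[:,:,::-1])
    return c,im
def load(fn): return cv2.imread("pics/"+fn)[:,:,::-1]
E
python3 - <<'E'
from h import *
for n in("scene","side","wrist"):
    c,im=snap(n,n+"0.png"); print(n,c[0].round(1).tolist(),c[1],c[2].round(3).tolist())
s=get_state(); print(s)
E
```

```text
scene [[379.2, 0.0, 250.4], [0.0, 379.2, 194.0], [0.0, 0.0, 1.0]] -0.03558644253925746 [[0.537, -0.473, 0.698, -0.058], [-0.844, -0.32, 0.432, -0.408], [0.019, -0.821, -0.571, 0.561], [0.0, 0.0, 0.0, 1.0]]
side [[461.7, 0.0, 253.3], [0.0, 461.7, 195.3], [0.0, 0.0, 1.0]] -0.09979984366303771 [[-0.227, 0.463, -0.856, 1.775], [0.974, 0.111, -0.198, 0.295], [0.003, -0.879, -0.477, 0.749], [0.0, 0.0, 0.0, 1.0]]
wrist [[313.2, 0.0, 255.0], [0.0, 313.2, 192.9], [0.0, 0.0, 1.0]] -0.054961295333315924 [[1.0, 0.0, -0.001, 0.574], [0.0, -0.965, -0.262, 0.065], [-0.001, 0.262, -0.965, 0.373], [0.0, 0.0, 0.0, 1.0]]
{'clock': 0.15, 'qpos': array([-1.21019810e-01,  2.76463439e-01,  1.50584915e+00,  1.21468401e-05,
        1.36066853e+00, -1.20977892e-01]), 'qd': array([ 0.00154959, -0.00052159, -0.00365998, -0.00151134,  0.00075658,
        0.00057706]), 'effort': array([ 9.65923646e-04, -4.17143512e+01, -2.46032345e+01, -1.26433165e-04,
        7.58384820e-03, -3.43765259e-05]), 'position': array([5.74641465e-01, 3.09576876e-05, 2.49627852e-01]), 'ee_rot': array([-5.50220985e-04,  7.07122329e-01,  7.07090892e-01, -4.23377574e-04]), 'contact_force': array([-0.25052814, -0.14542263,  0.28613053]), 'moment': array([0.01139649, 0.02671555, 0.01311564]), 'gripper_force': 0.0, 'width': 0.08546875586562117}
```

View pics/scene0.png

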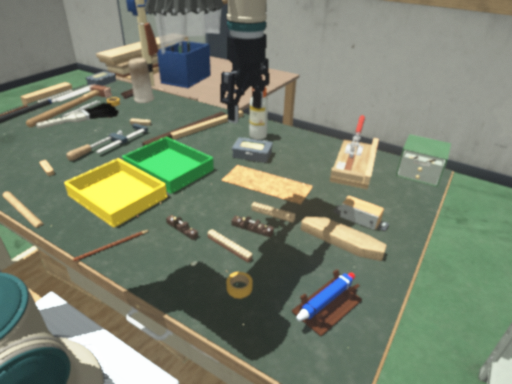

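View pics/side0.png

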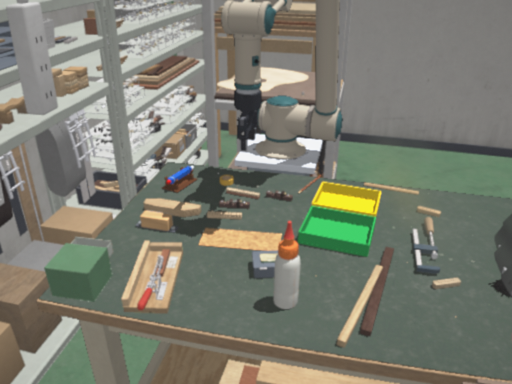

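View pics/wrist0.png

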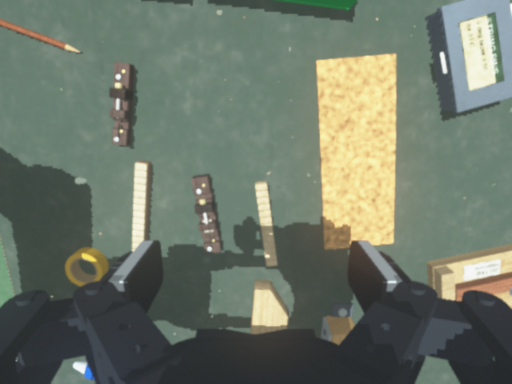

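The scene shows 2 linings (scene px (231,245), (272,212)) and 2 cauls ((182,228), (255,227)), with the neck block at (343,237), stop (362,212), marker/rest (328,297), trays at (115,190) yellow and (168,163) green, mat (267,184), tin (252,150) and tape (239,285). The wrist view shows the stock well: cauls (121,105), (206,213) and linings (140,205), (265,223).

```bash
cat >> h.py <<'E'
def rect(c,mask,z,roi=None,minpts=30):
    "largest blob of mask in roi (u0,v0,u1,v1) -> plane at z, min-area rect: centre, (long,short), angle of long axis"
    m=mask.astype(np.uint8).copy()
    if roi: 
        k=np.zeros_like(m); k[roi[1]:roi[3],roi[0]:roi[2]]=1; m*=k
    m=cv2.morphologyEx(m,cv2.MORPH_CLOSE,np.ones((5,5)))
    cs,_=cv2.findContours(m,cv2.RETR_EXTERNAL,cv2.CHAIN_APPROX_NONE)
    ct=max(cs,key=cv2.contourArea)
    P=plane(c,ct.reshape(-1,2),z)[:,:2]
    (x,y),(w,h),a=cv2.minAreaRect((P*1000).astype(np.float32))
    if w<h: w,h,a=h,w,a+90
    a=(a+90)%180-90
    return round(x,1),round(y,1),round(w,1),round(h,1),round(a,1),cv2.boundingRect(ct)
def hsv(im): return cv2.cvtColor(np.ascontiguousarray(im),cv2.COLOR_RGB2HSV).astype(int)
def bg(im):
    h=hsv(im); return h
E
python3 - <<'E'
from h import *
c=cam("wrist"); im=load("wrist0.png"); h=hsv(im)
pts=[(121,120),(119,70),(140,190),(203,200),(263,200),(350,120),(160,150),(60,220),(268,300)]
for p in pts: print(p,h[p[1],p[0]])
H,S,V=h[...,0],h[...,1],h[...,2]
pale=(H<35)&(S>25)&(V>90); dark=((H<20)|(H>160))&(V<130)&(S>20)
for nm,m,z,roi in [("cA",dark|pale,.016,(95,50,150,155)),("lA",pale,.016,(120,155,160,255)),("cB",dark|pale,.016,(180,165,232,260)),("lB",pale|(H<30),.016,(245,175,285,272)),("mat",pale,.003,(305,45,410,255)),("block",pale,.026,(240,275,300,335))]:
    print(nm,rect(c,m,z,roi))
cs=cam("scene")
for nm,uv,z in [("yel",[(67,186),(118,160),(167,188),(117,221)],.04),("grn",[(122,157),(170,138),(213,160),(176,190)],.04),("mat",[(240,167),(312,190),(298,201),(222,181)],.003),("block",[(303,222),(318,217),(385,245),(377,257)],.026),("face",[(341,198),(375,212)],.042),("marker",[(349,277),(302,316)],.04),("tape",[(239,280)],.019)]:
    P=plane(cs,uv,z); print(nm,(P[:,:2]*1000).round().tolist(),(P.mean(0)*1000).round())
E
```

```text
(121, 120) [13 39 91]
(119, 70) [ 10  50 139]
(140, 190) [ 26  37 237]
(203, 200) [ 27  68 225]
(263, 200) [ 25  45 240]
(350, 120) [ 19 110 228]
(160, 150) [ 68  38 133]
(60, 220) [68 37 75]
(268, 300) [ 24  60 240]
cA (423.8, 69.9, 89.9, 23.3, 82.1, (110, 62, 23, 84))
lA (435.6, -50.8, 117.1, 19.8, 82.3, (132, 160, 19, 92))
cB (514.6, -60.1, 99.1, 22.9, -82.9, (192, 175, 29, 78))
lB (587.3, -72.3, 111.8, 15.9, -82.8, (255, 181, 23, 86))
mat (696.3, 4.0, 239.5, 95.4, -84.8, (315, 53, 82, 201))
block (592.1, -181.5, 79.6, 49.9, 90.0, (250, 280, 39, 54))
yel [[355.0, 379.0], [514.0, 375.0], [486.0, 169.0], [330.0, 171.0]] [421. 274.  40.]
grn [[531.0, 379.0], [694.0, 349.0], [660.0, 160.0], [492.0, 145.0]] [594. 258.  40.]
mat [[722.0, 112.0], [731.0, -110.0], [666.0, -102.0], [633.0, 111.0]] [688.   3.   3.]
block [[570.0, -160.0], [605.0, -181.0], [596.0, -338.0], [551.0, -335.0]] [ 581. -254.   26.]
face [[684.0, -203.0], [675.0, -289.0]] [ 679. -246.   42.]
marker [[454.0, -309.0], [328.0, -275.0]] [ 391. -292.   40.]
tape [[353.0, -133.0]] [ 353. -133.   19.]
```

```bash

python3 -m inch '[{"claw":1,"travel":[-0.755,0.35,-0.65],"turn":-0.044},{"claw":1,"travel":[-0.755,0.35,-0.65],"turn":-0.044},{"claw":1,"travel":[-0.755,0.35,-0.65],"turn":-0.044},{"claw":1,"travel":[-0.755,0.35,-0.65],"turn":-0.044},{"claw":1,"travel":[-0.755,0.35,-0.65],"turn":-0.044}]' 40
python3 - <<'E'
from h import *
c,im=snap("wrist","w1.png"); h=hsv(im);H,S,V=h[...,0],h[...,1],h[...,2]
print(proj(c,[[.424,.07,.016]]))
pale=(H<35)&(S>25)&(V>90); dark=((H<20)|(H>160))&(V<130)&(S>20)
print(rect(c,pale|dark,.016,(150,20,360,250)))
E
```

```text
clock: 0.65
position: [0.4152, 0.0712, 0.1167]
ee_rot: [-0.005, 0.754, 0.657, -0.005]
contact_force: [-0.8, 0.5, -0.5]
width: 0.085
gripper_force: 0.0
[[269.52906275 198.10325401]]
(427.4, 186.8, 136.0, 11.7, -8.0, (150, 20, 207, 19))
```

View pics/w1.png

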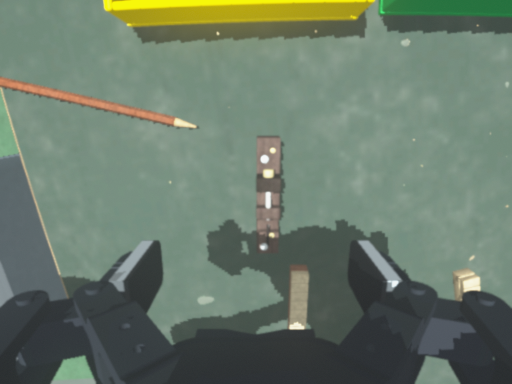

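Close view: the caul is centred at (269,193), aligned with the image vertical, between the fingers. Yellow tray edge is visible at the top.

```bash

python3 -m inch '[{"claw":0.2,"travel":[0,0,-0.25],"turn":0},{"claw":0,"travel":[0,0,-0.48],"turn":0},{"claw":0,"travel":[0,0,-0.48],"turn":0},{"claw":0,"travel":[0,0,-0.48],"turn":0}]' 40
python3 -m inch '[{"claw":-1,"travel":[0,0,0],"turn":0},{"claw":-1,"travel":[0,0,0],"turn":0},{"claw":-1,"travel":[0,0,0],"turn":0},{"claw":-1,"travel":[0,0,0],"turn":0}]'
python3 -m inch '[{"claw":-1,"travel":[0,0,0.25],"turn":0},{"claw":-1,"travel":[0,0,0.5],"turn":0},{"claw":-1,"travel":[0,0,0.5],"turn":0}]'
```

```text
clock: 1.1
position: [0.4255, 0.0697, 0.0247]
ee_rot: [0.0, 0.754, 0.656, 0.0]
contact_force: [1.0, 0.4, 0.5]
width: 0.0425
gripper_force: 0.0
clock: 1.5
position: [0.4264, 0.0699, 0.0266]
ee_rot: [0.002, 0.754, 0.657, 0.002]
contact_force: [-0.1, -0.7, 6.8]
width: 0.0159
gripper_force: 40.1
clock: 1.8
position: [0.4292, 0.0701, 0.1313]
ee_rot: [0.005, 0.754, 0.657, 0.006]
contact_force: [1.6, 0.5, -0.5]
width: 0.0157
gripper_force: 39.3
```

```bash

python3 -m inch '[{"claw":-1,"travel":[0.135,1,0.1],"turn":0},{"claw":-1,"travel":[0.135,1,0.1],"turn":0},{"claw":-1,"travel":[0.135,1,0.1],"turn":0},{"claw":-1,"travel":[0.135,1,0.1],"turn":0},{"claw":-1,"travel":[0.135,1,0.1],"turn":0}]'
python3 - <<'E'
from h import *
print(get_state()["position"],get_state()["width"])
c,im=snap("wrist","w2.png"); h=hsv(im);H,S,V=h[...,0],h[...,1],h[...,2]
print(rect(c,(H>20)&(H<32)&(S>150)&(V>90),.04)); print(rect(c,(H>45)&(H<80)&(S>150)&(V>60),.04))
E
```

```text
clock: 2.3
position: [0.4527, 0.2757, 0.1461]
ee_rot: [-0.0, 0.753, 0.658, 0.004]
contact_force: [-0.2, -0.7, -0.1]
width: 0.0155
gripper_force: 39.3
[0.45273932 0.27567037 0.1461163 ] 0.015498178002875871
(432.9, 301.6, 186.7, 159.3, 83.5, (104, 30, 232, 250))
(598.0, 279.7, 198.8, 151.7, 83.7, (340, 26, 172, 259))
```

View pics/w2.png

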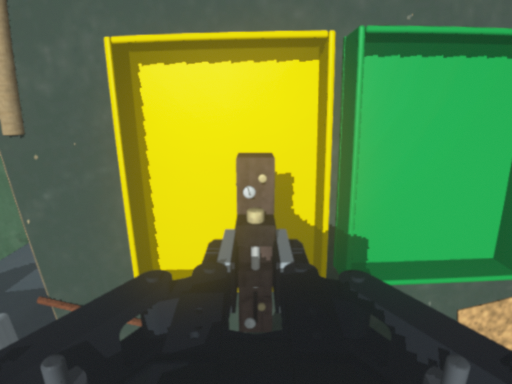

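The caul is held centred (255,240) over the yellow tray's right half (inner walls at columns ~140–325); the green tray is to the right.

```bash

python3 -m inch '[{"claw":-1,"travel":[0,0,-0.25],"turn":0},{"claw":-1,"travel":[0,0,-0.45],"turn":0},{"claw":-1,"travel":[0,0,-0.55],"turn":0},{"claw":-1,"travel":[0,0,-0.55],"turn":0},{"claw":-0.3,"travel":[0,0,-0.55],"turn":0}]'
python3 -m inch '[{"claw":-0.3,"travel":[0,0,0],"turn":0},{"claw":-0.3,"travel":[0,0,0.2],"turn":0},{"claw":-0.3,"travel":[0,0,0.45],"turn":0},{"claw":0,"travel":[0,0,0.6],"turn":0}]'
python3 - <<'E'
from h import *
c=cam("wrist"); 
st=get_state(); st["position"]=np.array([.4527,.2757,.1461]); st["ee_rot"]=np.array([0,.753,.658,.004]);c=cam("wrist",st)
for uv in [(106,37),(334,32),(347,283),(360,28)]: print(uv,(plane(c,[uv],.04)*1000).round())
c,im=snap("wrist","w3.png"); h=hsv(im);H,S,V=h[...,0],h[...,1],h[...,2]
dark=((H<15)|(H>165))&(V<150); print(rect(c,dark,.02,(200,100,330,240)))
E
```

```text
clock: 2.85
position: [0.4511, 0.269, 0.0349]
ee_rot: [0.0, 0.755, 0.656, -0.0]
contact_force: [0.3, 0.2, 0.3]
width: 0.0287
gripper_force: 0.0
clock: 3.25
position: [0.4527, 0.2705, 0.1592]
ee_rot: [0.001, 0.754, 0.657, 0.003]
contact_force: [0.6, 0.3, 0.7]
width: 0.0417
gripper_force: 0.0
(106, 37) [[367. 402.  40.]]
(334, 32) [[522. 384.  40.]]
(347, 283) [[519. 192.  40.]]
(360, 28) [[540. 384.  40.]]Traceback (most recent call last):
  File "<stdin>", line 6, in <module>
  File "h.py", line 36, in rect
    ct=max(cs,key=cv2.contourArea)
ValueError: max() iterable argument is empty
```

```bash
python3 - <<'E'
from h import *
c=cam("wrist"); im=load("w3.png"); h=hsv(im);H,S,V=h[...,0],h[...,1],h[...,2]
for m in ((H>20)&(H<32)&(S>150),(H>45)&(H<80)&(S>150)): print(rect(c,m,.04))
cs,im=snap("scene","s1.png");h=hsv(im);H,S,V=h[...,0],h[...,1],h[...,2]
for m in ((H>20)&(H<32)&(S>150),(H>45)&(H<80)&(S>150)): print(rect(cs,m,.04,(50,100,240,240)))
a=load("w3.png"); cv2.imwrite("pics/w3s.png",np.hstack([cv2.resize(a,(400,300)),cv2.resize(im[80:380,50:450],(400,300))])[:,:,::-1])
E
```

```text
(435.3, 296.3, 202.6, 162.1, 83.6, (109, 26, 221, 255))
(609.3, 279.2, 206.8, 160.1, 85.2, (342, 21, 170, 250))
(416.8, 272.0, 246.0, 183.2, 83.6, (65, 159, 102, 68))
(586.0, 255.7, 240.9, 185.1, 82.4, (123, 138, 89, 54))
```

View pics/w3s.png

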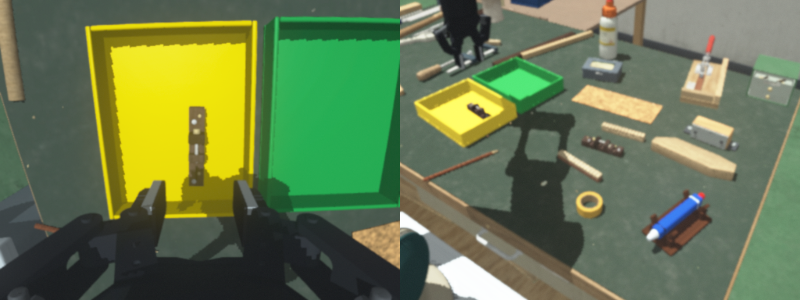

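Caul sits in the yellow tray (left half, px (197,145)); all other items unchanged. Next caul B.

```bash

python3 -m inch '[{"claw":0.2,"travel":[0.2,-1,0],"turn":0.083},{"claw":0.2,"travel":[0.2,-1,0],"turn":0.083},{"claw":0.2,"travel":[0.2,-1,0],"turn":0.083},{"claw":0.2,"travel":[0.2,-1,0],"turn":0.083}]'
python3 -m inch '[{"claw":0.2,"travel":[0.12,-0.65,-0.15],"turn":0},{"claw":0.2,"travel":[0.12,-0.65,-0.15],"turn":0},{"claw":0.2,"travel":[0.12,-0.65,-0.15],"turn":0},{"claw":0.2,"travel":[0.12,-0.65,-0.15],"turn":0},{"claw":0.2,"travel":[0.12,-0.65,-0.15],"turn":0}]'
python3 - <<'E'
from h import *
print(get_state()["position"])
c,im=snap("wrist","w4.png"); h=hsv(im);H,S,V=h[...,0],h[...,1],h[...,2]
pale=(H<35)&(S>25)&(V>90); dark=((H<20)|(H>160))&(V<130)&(S>20)
print(rect(c,pale|dark,.016,(200,80,310,280)),proj(c,[[.515,-.06,.016]]))
E
```

```text
clock: 3.75
position: [0.4888, 0.0786, 0.1549]
ee_rot: [0.001, 0.662, 0.749, 0.0]
contact_force: [0.9, 0.5, -0.7]
width: 0.0519
gripper_force: 0.0
clock: 4.25
position: [0.5125, -0.0503, 0.1243]
ee_rot: [-0.0, 0.663, 0.748, 0.0]
contact_force: [0.0, 0.2, -1.4]
width: 0.0512
gripper_force: 0.0
[ 0.51252556 -0.05028728  0.12427341]
(514.3, -60.2, 97.9, 20.6, -82.9, (243, 145, 28, 121)) [[257.91389204 208.13988158]]
```

View pics/w4.png

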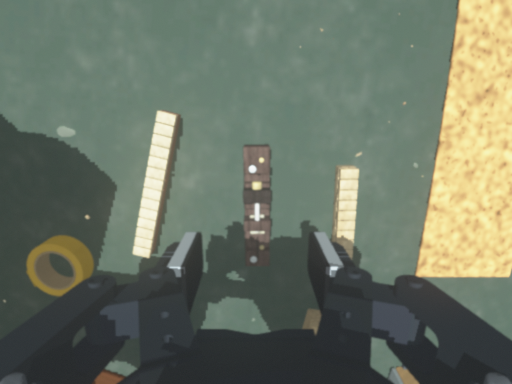

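Caul centre px (257,205), upright between fingers, matches the prediction.

```bash

python3 -m inch '[{"claw":0.2,"travel":[0,0,-0.25],"turn":0},{"claw":0,"travel":[0,0,-0.48],"turn":0},{"claw":0,"travel":[0,0,-0.48],"turn":0},{"claw":-1,"travel":[0,0,-0.48],"turn":0},{"claw":-1,"travel":[0,0,-0.48],"turn":0}]' 40
python3 -m inch '[{"claw":-1,"travel":[0,0,0],"turn":0},{"claw":-1,"travel":[0,0,0],"turn":0},{"claw":-1,"travel":[0,0,0.25],"turn":0},{"claw":-1,"travel":[0,0,0.5],"turn":0},{"claw":-1,"travel":[0,0,0.5],"turn":0}]'
python3 -m inch '[{"claw":-1,"travel":[-0.25,0.9,0.1],"turn":-0.075},{"claw":-1,"travel":[-0.25,0.9,0.1],"turn":-0.075},{"claw":-1,"travel":[-0.25,0.9,0.1],"turn":-0.075},{"claw":-1,"travel":[-0.25,0.9,0.1],"turn":-0.075}]'
python3 -m inch '[{"claw":-1,"travel":[-0.3,0.85,0],"turn":0},{"claw":-1,"travel":[-0.3,0.85,0],"turn":0},{"claw":-1,"travel":[-0.3,0.85,0],"turn":0},{"claw":-1,"travel":[-0.3,0.85,0],"turn":0},{"claw":-1,"travel":[-0.3,0.85,0],"turn":0}]'
```

```text
clock: 4.8
position: [0.5147, -0.0493, 0.0305]
ee_rot: [0.002, 0.662, 0.749, 0.001]
contact_force: [1.1, 0.5, -0.3]
width: 0.0186
gripper_force: 39.7
clock: 5.3
position: [0.518, -0.0508, 0.1358]
ee_rot: [0.007, 0.662, 0.749, 0.004]
contact_force: [1.0, -0.1, -0.0]
width: 0.0185
gripper_force: 39.6
clock: 5.7
position: [0.4619, 0.1322, 0.1491]
ee_rot: [0.0, 0.746, 0.666, 0.001]
contact_force: [1.3, -1.6, 1.0]
width: 0.0184
gripper_force: 39.6
clock: 6.2
position: [0.4015, 0.3036, 0.1488]
ee_rot: [-0.001, 0.744, 0.668, 0.001]
contact_force: [-0.0, -0.2, -0.2]
width: 0.0185
gripper_force: 39.6
```

```bash

python3 -m inch '[{"claw":-1,"travel":[0.02,0,-0.25],"turn":0},{"claw":-1,"travel":[0.02,0,-0.45],"turn":0},{"claw":-1,"travel":[0.02,0,-0.56],"turn":0},{"claw":-1,"travel":[0.02,0,-0.56],"turn":0},{"claw":-0.25,"travel":[0.02,0,-0.56],"turn":0}]'
python3 -m inch '[{"claw":-0.25,"travel":[0,0,0],"turn":0},{"claw":-0.25,"travel":[0,0,0.2],"turn":0},{"claw":-0.25,"travel":[0,0,0.45],"turn":0},{"claw":0,"travel":[0,0,0.6],"turn":0}]'
python3 - <<'E'
from h import *
s=get_state();print(s["position"],s["width"]); c,im=snap("wrist","w5.png")
E
python3 -m inch '[{"claw":0,"travel":[0.1,-1,0],"turn":0},{"claw":0,"travel":[0.1,-1,0],"turn":0},{"claw":0,"travel":[0.1,-1,0],"turn":0},{"claw":0,"travel":[0.1,-1,0],"turn":0},{"claw":0,"travel":[0.1,-1,0],"turn":0}]'
python3 -m inch '[{"claw":0.2,"travel":[0.08,-0.75,-0.15],"turn":0},{"claw":0.2,"travel":[0.08,-0.75,-0.15],"turn":0},{"claw":0.2,"travel":[0.08,-0.75,-0.15],"turn":0},{"claw":0.2,"travel":[0.08,-0.75,-0.15],"turn":0},{"claw":0.2,"travel":[0.08,-0.75,-0.15],"turn":0}]'
python3 - <<'E'
from h import *
print(get_state()["position"])
c,im=snap("wrist","w6.png"); h=hsv(im);H,S,V=h[...,0],h[...,1],h[...,2]
pale=(H<35)&(S>15)&(V>120)
cs,_=cv2.findContours(pale.astype(np.uint8),cv2.RETR_EXTERNAL,2)
for k in cs:
    if cv2.contourArea(k)>400: b=cv2.boundingRect(k); print(b,rect(c,pale,.016,(b[0],b[1],b[0]+b[2],b[1]+b[3]))[:5])
b=load("w5.png"); cv2.imwrite("pics/w56.png",np.hstack([cv2.resize(x,(400,300)) for x in(b,im)])[:,:,::-1])
E
```

```text
clock: 6.7
position: [0.4073, 0.2996, 0.0365]
ee_rot: [0.0, 0.746, 0.666, -0.0]
contact_force: [0.5, 0.5, 0.2]
width: 0.0308
gripper_force: 0.0
clock: 7.1
position: [0.4085, 0.3009, 0.1608]
ee_rot: [0.001, 0.746, 0.666, 0.003]
contact_force: [0.3, 0.2, 0.2]
width: 0.0425
gripper_force: 0.0
[0.40850378 0.30088077 0.16084069] 0.042450905452814346
clock: 7.65
position: [0.4277, 0.095, 0.1574]
ee_rot: [0.002, 0.748, 0.663, 0.0]
contact_force: [0.3, 1.5, -0.5]
width: 0.043
gripper_force: 0.0
clock: 8.15
position: [0.4432, -0.0504, 0.1266]
ee_rot: [0.0, 0.747, 0.665, 0.0]
contact_force: [0.1, 1.0, -0.7]
width: 0.0515
gripper_force: 0.0
[ 0.44315749 -0.0503532   0.1266168 ]
(414, 133, 39, 131) (583.5, -73.0, 111.5, 21.6, -82.2)
(234, 123, 21, 146) (433.1, -53.6, 118.0, 14.8, 82.3)
(505, 0, 7, 229) (642.4, -16.7, 175.0, 4.9, -85.6)
```

View pics/w56.png

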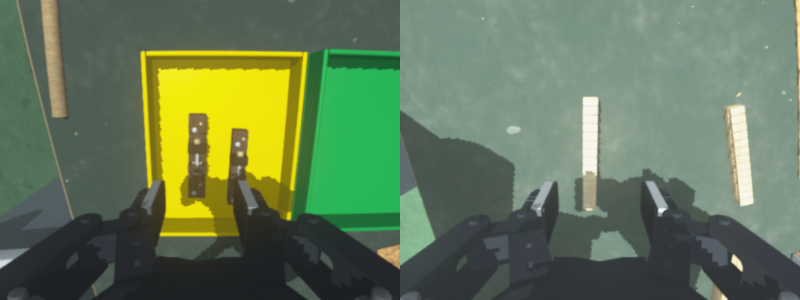

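Left: both cauls in the yellow tray at (197,155) and (238,165). Right: lining centred at (590,152), vertical, slightly left of the finger centre (~9 mm).

```bash

python3 -m inch '[{"claw":0.2,"travel":[-0.045,-0.015,-0.23],"turn":0},{"claw":0,"travel":[-0.045,-0.015,-0.485],"turn":0},{"claw":0,"travel":[-0.045,-0.015,-0.485],"turn":0},{"claw":-1,"travel":[-0.045,-0.015,-0.485],"turn":0},{"claw":-1,"travel":[-0.045,-0.015,-0.485],"turn":0}]' 40
python3 -m inch '[{"claw":-1,"travel":[0,0,0],"turn":0},{"claw":-1,"travel":[0,0,0],"turn":0},{"claw":-1,"travel":[0,0,0.25],"turn":0},{"claw":-1,"travel":[0,0,0.5],"turn":0},{"claw":-1,"travel":[0,0,0.6],"turn":0}]'
python3 -m inch '[{"claw":-1,"travel":[0.4,0.9,0],"turn":0},{"claw":-1,"travel":[0.4,0.9,0],"turn":0},{"claw":-1,"travel":[0.4,0.9,0],"turn":0},{"claw":-1,"travel":[0.4,0.9,0],"turn":0},{"claw":-1,"travel":[0.4,0.9,0],"turn":0}]'
python3 -m inch '[{"claw":-1,"travel":[0.32,0.72,0],"turn":0},{"claw":-1,"travel":[0.32,0.72,0],"turn":0},{"claw":-1,"travel":[0.32,0.72,0],"turn":0},{"claw":-1,"travel":[0.32,0.72,0],"turn":0},{"claw":-1,"travel":[0.32,0.72,0],"turn":0}]'
```

```text
clock: 8.7
position: [0.4359, -0.0522, 0.0314]
ee_rot: [0.002, 0.745, 0.667, 0.001]
contact_force: [0.2, -0.3, -0.8]
width: 0.0147
gripper_force: 0.1
clock: 9.2
position: [0.4366, -0.0534, 0.1546]
ee_rot: [0.004, 0.746, 0.666, 0.003]
contact_force: [0.1, -0.1, -0.0]
width: 0.0123
gripper_force: 39.1
clock: 9.7
position: [0.5169, 0.1321, 0.1507]
ee_rot: [0.001, 0.744, 0.668, 0.003]
contact_force: [-0.1, -1.0, -1.4]
width: 0.0121
gripper_force: 39.1
clock: 10.2
position: [0.5781, 0.2719, 0.1496]
ee_rot: [0.0, 0.745, 0.667, 0.0]
contact_force: [-0.5, -1.0, -0.1]
width: 0.0125
gripper_force: 39.2
```

```bash

python3 -m inch '[{"claw":-1,"travel":[0,0,-0.25],"turn":0},{"claw":-1,"travel":[0,0,-0.45],"turn":0},{"claw":-1,"travel":[0,0,-0.565],"turn":0},{"claw":-1,"travel":[0,0,-0.565],"turn":0},{"claw":-0.35,"travel":[0,0,-0.565],"turn":0}]'
python3 -m inch '[{"claw":-0.35,"travel":[0,0,0],"turn":0},{"claw":-0.35,"travel":[0,0,0.2],"turn":0},{"claw":-0.35,"travel":[0,0,0.45],"turn":0},{"claw":0,"travel":[0,0,0.6],"turn":0}]'
python3 -m inch '[{"claw":0,"travel":[0.02,-1,0],"turn":0.075},{"claw":0,"travel":[0.02,-1,0],"turn":0.075},{"claw":0,"travel":[0.02,-1,0],"turn":0.075},{"claw":0,"travel":[0.02,-1,0],"turn":0.075},{"claw":0,"travel":[0.02,-1,0],"turn":0.075}]'
python3 -m inch '[{"claw":0.2,"travel":[0.02,-0.72,-0.15],"turn":0},{"claw":0.2,"travel":[0.02,-0.72,-0.15],"turn":0},{"claw":0.2,"travel":[0.02,-0.72,-0.15],"turn":0},{"claw":0.2,"travel":[0.02,-0.72,-0.15],"turn":0},{"claw":0.2,"travel":[0.02,-0.72,-0.15],"turn":0}]'
python3 - <<'E'
from h import *
print(get_state()["position"])
c,im=snap("wrist","w7.png"); h=hsv(im);H,S,V=h[...,0],h[...,1],h[...,2]
pale=(H<35)&(S>15)&(V>120)
cs,_=cv2.findContours(pale.astype(np.uint8),cv2.RETR_EXTERNAL,2)
for k in cs:
    if cv2.contourArea(k)>400: b=cv2.boundingRect(k); print(b,rect(c,pale,.016,(b[0],b[1],b[0]+b[2],b[1]+b[3]))[:5])
E
```

```text
clock: 10.7
position: [0.5773, 0.2692, 0.0366]
ee_rot: [0.0, 0.746, 0.665, -0.001]
contact_force: [0.9, -0.3, -0.0]
width: 0.0254
gripper_force: 0.0
clock: 11.1
position: [0.5794, 0.2713, 0.1612]
ee_rot: [0.001, 0.746, 0.666, 0.003]
contact_force: [1.4, -0.1, 1.2]
width: 0.0411
gripper_force: 0.0
clock: 11.6
position: [0.5821, 0.0651, 0.1577]
ee_rot: [0.002, 0.665, 0.747, -0.001]
contact_force: [0.1, 0.2, -0.3]
width: 0.0424
gripper_force: 0.0
clock: 12.1
position: [0.5859, -0.0732, 0.1268]
ee_rot: [-0.0, 0.663, 0.748, 0.0]
contact_force: [-0.3, 0.6, -0.2]
width: 0.0515
gripper_force: 0.0
[ 0.58587311 -0.0732132   0.12683939]
(220, 292, 49, 43) (591.4, -181.0, 42.4, 40.6, -4.4)
(481, 274, 31, 67) (816.2, -154.5, 79.1, 27.5, -68.5)
(247, 124, 21, 135) (586.9, -73.1, 108.1, 14.9, -82.5)
(340, 0, 143, 246) (691.7, -10.4, 185.2, 87.3, -84.4)
```

```bash

python3 -m inch '[{"claw":0.2,"travel":[0,0,-0.23],"turn":0},{"claw":0,"travel":[0,0,-0.485],"turn":0},{"claw":0,"travel":[0,0,-0.485],"turn":0},{"claw":-1,"travel":[0,0,-0.485],"turn":0},{"claw":-1,"travel":[0,0,-0.485],"turn":0}]' 40
python3 -m inch '[{"claw":-1,"travel":[0,0,0],"turn":0},{"claw":-1,"travel":[0,0,0],"turn":0},{"claw":-1,"travel":[0,0,0.25],"turn":0},{"claw":-1,"travel":[0,0,0.5],"turn":0},{"claw":-1,"travel":[0,0,0.6],"turn":0}]'
python3 -m inch '[{"claw":-1,"travel":[0.14,0.95,0],"turn":-0.075},{"claw":-1,"travel":[0.14,0.95,0],"turn":-0.075},{"claw":-1,"travel":[0.14,0.95,0],"turn":-0.075},{"claw":-1,"travel":[0.14,0.95,0],"turn":-0.075},{"claw":-1,"travel":[0.14,0.95,0],"turn":-0.075}]'
python3 -m inch '[{"claw":-1,"travel":[0.14,0.79,0],"turn":0},{"claw":-1,"travel":[0.14,0.79,0],"turn":0},{"claw":-1,"travel":[0.14,0.79,0],"turn":0},{"claw":-1,"travel":[0.14,0.79,0],"turn":0},{"claw":-1,"travel":[0.14,0.79,0],"turn":0}]'
```

```text
clock: 12.65
position: [0.588, -0.0722, 0.0319]
ee_rot: [0.002, 0.662, 0.75, 0.001]
contact_force: [0.2, -0.6, 0.3]
width: 0.0145
gripper_force: 0.3
clock: 13.15
position: [0.5887, -0.0734, 0.1554]
ee_rot: [0.004, 0.663, 0.749, 0.002]
contact_force: [1.0, -0.1, 0.5]
width: 0.0122
gripper_force: 39.1
clock: 13.65
position: [0.6147, 0.1229, 0.1505]
ee_rot: [-0.0, 0.744, 0.668, 0.002]
contact_force: [-0.1, -0.7, -0.0]
width: 0.012
gripper_force: 39.1
clock: 14.15
position: [0.6421, 0.2765, 0.1496]
ee_rot: [0.0, 0.745, 0.667, 0.0]
contact_force: [0.1, -0.9, -1.1]
width: 0.012
gripper_force: 39.1
```

```bash

python3 -m inch '[{"claw":-1,"travel":[0,0,-0.25],"turn":0},{"claw":-1,"travel":[0,0,-0.45],"turn":0},{"claw":-1,"travel":[0,0,-0.565],"turn":0},{"claw":-1,"travel":[0,0,-0.565],"turn":0},{"claw":-0.35,"travel":[0,0,-0.565],"turn":0}]'
python3 -m inch '[{"claw":-0.35,"travel":[0,0,0],"turn":0},{"claw":-0.35,"travel":[0,0,0.2],"turn":0},{"claw":-0.35,"travel":[0,0,0.45],"turn":0},{"claw":0,"travel":[0,0,0.7],"turn":0}]'
python3 - <<'E'
from h import *
snap("wrist","w8.png")
E
python3 -m inch '[{"claw":1,"travel":[-0.1,-1,0],"turn":0.036},{"claw":1,"travel":[-0.1,-1,0],"turn":0.036},{"claw":1,"travel":[-0.1,-1,0],"turn":0.036},{"claw":1,"travel":[-0.1,-1,0],"turn":0.036},{"claw":1,"travel":[-0.1,-1,0],"turn":0.036}]'
python3 -m inch '[{"claw":1,"travel":[-0.1,-1,0.1],"turn":0},{"claw":1,"travel":[-0.1,-1,0.1],"turn":0},{"claw":1,"travel":[-0.1,-1,0.1],"turn":0},{"claw":1,"travel":[-0.1,-1,0.1],"turn":0},{"claw":1,"travel":[-0.1,-1,0.1],"turn":0}]'
python3 -m inch '[{"claw":1,"travel":[-0.1,-0.65,0.1],"turn":0},{"claw":1,"travel":[-0.1,-0.65,0.1],"turn":0},{"claw":1,"travel":[-0.1,-0.65,0.1],"turn":0},{"claw":1,"travel":[-0.1,-0.65,0.1],"turn":0},{"claw":1,"travel":[-0.1,-0.65,0.1],"turn":0}]'
python3 - <<'E'
from h import *
print(get_state()["position"])
c,im=snap("wrist","w9.png"); h=hsv(im);H,S,V=h[...,0],h[...,1],h[...,2]
pale=(H<35)&(S>15)&(V>120)
cs,_=cv2.findContours(pale.astype(np.uint8),cv2.RETR_EXTERNAL,2)
for k in cs:
    if cv2.contourArea(k)>400: b=cv2.boundingRect(k); print(b,rect(c,pale,.026,(b[0],b[1],b[0]+b[2],b[1]+b[3]))[:5])
b=load("w8.png"); cv2.imwrite("pics/w89.png",np.vstack([cv2.resize(x,(400,300)) for x in(b,im)])[:,:,::-1])
E
```

```text
clock: 14.65
position: [0.6424, 0.2733, 0.0369]
ee_rot: [0.0, 0.746, 0.665, -0.0]
contact_force: [-0.1, -0.4, 0.7]
width: 0.0255
gripper_force: 0.0
clock: 15.05
position: [0.6421, 0.2748, 0.1793]
ee_rot: [0.0, 0.746, 0.666, 0.001]
contact_force: [0.2, 0.3, -0.8]
width: 0.0414
gripper_force: 0.0
clock: 15.6
position: [0.6218, 0.0689, 0.1782]
ee_rot: [0.002, 0.709, 0.705, -0.0]
contact_force: [0.9, 0.7, -0.3]
width: 0.0857
gripper_force: 0.0
clock: 16.1
position: [0.6024, -0.1309, 0.1985]
ee_rot: [0.003, 0.709, 0.705, -0.0]
contact_force: [0.5, -0.2, 0.7]
width: 0.0852
gripper_force: 0.0
clock: 16.6
position: [0.5822, -0.2545, 0.2171]
ee_rot: [0.0, 0.708, 0.707, 0.001]
contact_force: [0.9, -0.1, 0.2]
width: 0.0854
gripper_force: 0.0
[ 0.58221569 -0.25453034  0.21713153]
(248, 302, 46, 31) (600.7, -427.6, 53.6, 41.8, -2.2)
(324, 294, 39, 51) (686.2, -431.1, 70.2, 45.3, -86.2)
(340, 130, 47, 93) (689.9, -258.8, 97.2, 47.5, 89.7)
(236, 71, 55, 181) (589.7, -248.7, 185.9, 49.5, 85.9)
(476, 43, 36, 113) (822.5, -180.9, 110.1, 36.5, -79.4)
(1, 29, 56, 52) (362.4, -136.4, 57.3, 46.9, -9.6)
(334, 0, 92, 30) (697.5, -101.2, 85.5, 25.1, 5.1)
```

View pics/w89.png

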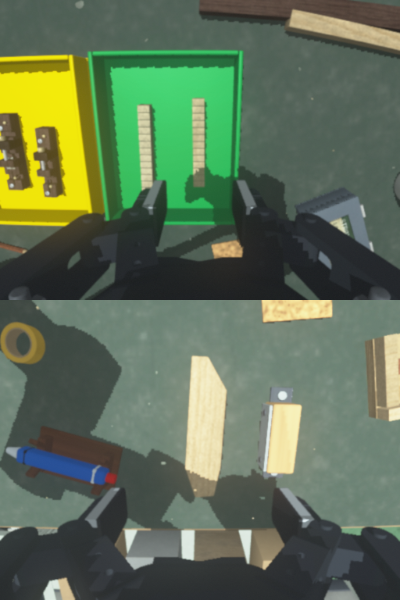

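Top: both linings in the green tray. Bottom: neck block at (207,425), stop top at (283,437), marker in its rest at (65,467), tape (22,343).

```bash

python3 -m inch '[{"claw":1,"travel":[0.04,0.03,-0.25],"turn":-0.022},{"claw":1,"travel":[0.04,0.03,-0.5],"turn":-0.022},{"claw":1,"travel":[0.04,0.03,-0.75],"turn":-0.022},{"claw":1,"travel":[0.04,0.03,-0.96],"turn":-0.022},{"claw":1,"travel":[0.04,0.03,-0.96],"turn":-0.022}]' 70
python3 -m inch '[{"claw":-1,"travel":[0,0,0],"turn":0},{"claw":-1,"travel":[0,0,0],"turn":0},{"claw":-1,"travel":[0,0,0],"turn":0},{"claw":-1,"travel":[0,0,0],"turn":0}]'
python3 -m inch '[{"claw":-1,"travel":[0,0,0.15],"turn":0},{"claw":-1,"travel":[0,0,0.35],"turn":0},{"claw":-1,"travel":[0,0,0.5],"turn":0},{"claw":-1,"travel":[0,0,0.5],"turn":0}]'
python3 - <<'E'
from h import *
s=get_state();print(s["position"],s["width"],s["contact_force"])
c,im=snap("wrist","w10.png")
# mat from the first, whole view
st=dict(s); st["position"]=np.array([.5746,0,.2496]); st["ee_rot"]=np.array([-.00055,.70712,.70709,-.0004]); c0=cam("wrist",st)
print(plane(c0,[(317,59),(396,54),(394,243),(324,249)],.003).round(3).tolist())
E
```

```text
clock: 17.15
position: [0.5857, -0.244, 0.0184]
ee_rot: [-0.007, 0.73, 0.683, -0.002]
contact_force: [-2.0, 1.2, 0.6]
width: 0.0854
gripper_force: 0.0
clock: 17.55
position: [0.5922, -0.2496, 0.028]
ee_rot: [0.003, 0.731, 0.682, 0.001]
contact_force: [1.1, 0.4, 6.2]
width: 0.0456
gripper_force: 74.7
clock: 17.95
position: [0.5933, -0.2505, 0.1312]
ee_rot: [0.006, 0.731, 0.682, 0.002]
contact_force: [1.3, 0.5, 0.2]
width: 0.0453
gripper_force: 73.7
[ 0.59325599 -0.25049032  0.13115938] 0.04527435945288977 [1.30955866 0.50675477 0.21340078]
[[0.642, 0.119, 0.003], [0.731, 0.125, 0.003], [0.754, -0.103, 0.003], [0.663, -0.11, 0.003]]
```

```bash

python3 -m inch '[{"claw":-1,"travel":[0.26,0.64,0],"turn":0.053},{"claw":-1,"travel":[0.26,0.64,0],"turn":0.053},{"claw":-1,"travel":[0.26,0.64,0],"turn":0.053},{"claw":-1,"travel":[0.26,0.64,0],"turn":0.053},{"claw":-1,"travel":[0.26,0.64,0],"turn":0.053}]'
python3 -m inch '[{"claw":-1,"travel":[0.26,0.64,0],"turn":0},{"claw":-1,"travel":[0.26,0.64,0],"turn":0},{"claw":-1,"travel":[0.26,0.64,0],"turn":0},{"claw":-1,"travel":[0.26,0.64,0],"turn":0},{"claw":-1,"travel":[0.26,0.64,0],"turn":0}]'
python3 -m inch '[{"claw":-1,"travel":[0,0,-0.2],"turn":0},{"claw":-1,"travel":[0,0,-0.4],"turn":0},{"claw":-1,"travel":[0,0,-0.48],"turn":0},{"claw":-1,"travel":[0,0,-0.48],"turn":0}]'
```

```text
clock: 18.5
position: [0.6413, -0.1197, 0.1232]
ee_rot: [-0.001, 0.671, 0.741, -0.001]
contact_force: [-0.5, -0.9, -0.6]
width: 0.0457
gripper_force: 73.7
clock: 19.0
position: [0.6934, 0.0065, 0.1235]
ee_rot: [-0.0, 0.672, 0.741, -0.001]
contact_force: [-0.7, -0.3, -1.3]
width: 0.0454
gripper_force: 73.7
clock: 19.4
position: [0.6917, 0.0047, 0.0298]
ee_rot: [-0.001, 0.673, 0.74, -0.001]
contact_force: [-4.1, 0.1, 8.8]
width: 0.0457
gripper_force: 77.7
```

```bash

python3 -m inch '[{"claw":0.6,"travel":[0,0,0],"turn":0},{"claw":0.6,"travel":[0,0,0],"turn":0},{"claw":0.6,"travel":[0,0,0.2],"turn":0},{"claw":0.6,"travel":[0,0,0.45],"turn":0},{"claw":0.6,"travel":[0,0,0.7],"turn":0}]'
python3 -m inch '[{"claw":0.6,"travel":[-0.05,-0.2,0.2],"turn":-0.03},{"claw":0.6,"travel":[-0.05,-0.2,0.2],"turn":-0.03},{"claw":0.6,"travel":[-0.05,-0.2,0.2],"turn":-0.03}]'
python3 - <<'E'
from h import *
c,im=snap("wrist","w11.png"); h=hsv(im);H,S,V=h[...,0],h[...,1],h[...,2]
m=(H<35)&(S>15)&(S<85)&(V>150)
print(get_state()["position"])
try: print(rect(c,m,.029,(230,0,400,300)))
except Exception as e: print(e)
E
python3 -m inch '[{"claw":0.6,"travel":[-0.5,-0.9,0],"turn":0},{"claw":0.6,"travel":[-0.5,-0.9,0],"turn":0},{"claw":0.6,"travel":[-0.5,-0.9,0],"turn":0},{"claw":0.6,"travel":[-0.5,-0.9,0],"turn":0},{"claw":0.6,"travel":[-0.5,-0.9,0],"turn":0}]'
python3 -m inch '[{"claw":0.6,"travel":[0,0,0],"turn":0},{"claw":0.6,"travel":[0,0,0],"turn":0}]'
python3 - <<'E'
from h import *
print(get_state()["position"],get_state()["ee_rot"].round(3))
c,im=snap("wrist","w12.png"); b=load("w11.png"); cv2.imwrite("pics/w11_12.png",np.hstack([cv2.resize(b,(280,210)).repeat(1,0) if 0 else cv2.copyMakeBorder(cv2.resize(b,(280,210)),0,174,0,0,0),im])[:,:,::-1])
E
```

```text
clock: 19.9
position: [0.6933, 0.0059, 0.1688]
ee_rot: [-0.001, 0.672, 0.74, -0.001]
contact_force: [1.2, 0.6, -0.3]
width: 0.068
gripper_force: 0.0
clock: 20.2
position: [0.6842, -0.0348, 0.2098]
ee_rot: [0.001, 0.707, 0.707, 0.001]
contact_force: [-0.2, 0.7, -0.6]
width: 0.0682
gripper_force: 0.0
[ 0.68342233 -0.03354252  0.20777076]
(689.9, 7.9, 196.9, 65.5, -85.7, (230, 22, 70, 206))
clock: 20.75
position: [0.5804, -0.2163, 0.2055]
ee_rot: [-0.002, 0.707, 0.707, -0.002]
contact_force: [0.3, 0.7, -0.2]
width: 0.0682
gripper_force: 0.0
clock: 20.95
position: [0.5841, -0.2113, 0.2067]
ee_rot: [-0.001, 0.706, 0.708, 0.0]
contact_force: [-0.2, -0.4, 0.7]
width: 0.0685
gripper_force: 0.0
[ 0.58407328 -0.21125872  0.20673792] [-0.001  0.706  0.708  0.   ]
```

View pics/w11_12.png

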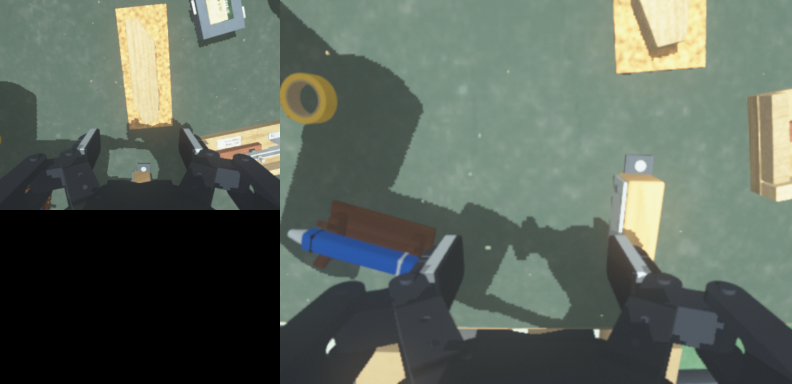

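The block lies on the mat, square (inset, (145,60)). Main view: stop top at (640,225) with steel face on its left side, marker barrel from (300,237) to about (418,265) in its rest.

```bash
python3 - <<'E'
from h import *
s=get_state(); st=dict(s); st["position"]=np.array([.5822,-.2545,.2171]); st["ee_rot"]=np.array([0,.708,.7063,.001]); c=cam("wrist",st)
im=load("w9.png"); h=hsv(im);H,S,V=h[...,0],h[...,1],h[...,2]
blue=(H>100)&(H<130)&(S>130); red=((H<6)|(H>172))&(S>150)&(V>120)
print("blue",rect(c,blue,.04,(0,130,170,260))); 
try: print("red",rect(c,red,.038,(0,130,170,260)))
except Exception as e: print(e)
crop=im[110:250,0:420]; cv2.imwrite("pics/c9.png",cv2.resize(im[105:245,310:410],None,fx=4,fy=4,interpolation=cv2.INTER_CUBIC)[:,:,::-1])
E
```

```text
blue (400.5, -289.5, 122.3, 25.8, -16.2, (21, 187, 118, 49))
red (463.5, -308.5, 13.3, 12.8, 71.6, (135, 222, 14, 13))
```

View pics/c9.png

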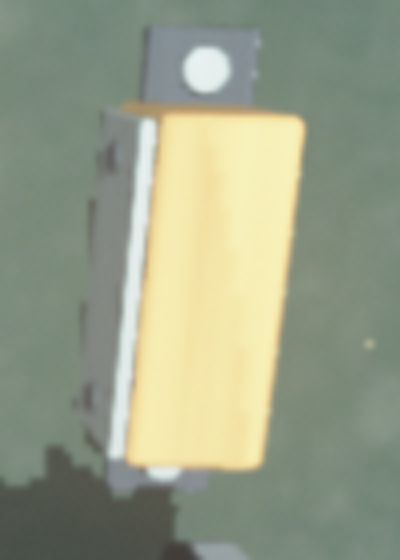

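The stop close up: its steel plate's front top edge runs from crop (141,118) to (108,458), i.e. full image (345.3,134.5)–(337,219.5).

```bash
python3 - <<'E'
from h import *
s=get_state(); st=dict(s); st["position"]=np.array([.5822,-.2545,.2171]); st["ee_rot"]=np.array([0,.708,.7063,.001]); c=cam("wrist",st)
P=plane(c,[(345.3,134.5),(337,219.5),(385.5,134.5),(375.5,222)],.042)*1000; print(P.round(1).tolist())
d=P[0]-P[1]; print("face mid",P[:2].mean(0).round(1),"yaw",np.degrees(np.arctan2(d[1],d[0]))-90)
E
```

```text
[[667.3, -213.1, 42.0], [665.0, -298.4, 42.0], [706.1, -212.9, 42.0], [705.0, -301.4, 42.0]]
face mid [ 666.1 -255.8   42. ] yaw -1.6011996910059025
```

```bash

python3 -m inch '[{"claw":0.2,"travel":[-0.3,-0.13,0],"turn":-0.2},{"claw":0.2,"travel":[-0.3,-0.13,0],"turn":-0.2},{"claw":0.2,"travel":[-0.3,-0.13,0],"turn":-0.2},{"claw":0.2,"travel":[-0.3,-0.13,0],"turn":-0.2},{"claw":0.2,"travel":[-0.3,-0.13,0],"turn":-0.2}]'
python3 -m inch '[{"claw":0.2,"travel":[-0.3,-0.13,-0.1],"turn":-0.2},{"claw":0.2,"travel":[-0.3,-0.13,-0.1],"turn":-0.2},{"claw":0.2,"travel":[-0.3,-0.13,-0.1],"turn":-0.2},{"claw":0.2,"travel":[-0.3,-0.13,-0.1],"turn":-0.2},{"claw":0.2,"travel":[-0.3,-0.13,-0.1],"turn":-0.2}]'
python3 -m inch '[{"claw":0.2,"travel":[-0.3,-0.13,-0.15],"turn":-0.19},{"claw":0.2,"travel":[-0.3,-0.13,-0.15],"turn":-0.19},{"claw":0.2,"travel":[-0.3,-0.13,-0.15],"turn":-0.19},{"claw":0.2,"travel":[-0.3,-0.13,-0.15],"turn":-0.19},{"claw":0.2,"travel":[-0.3,-0.13,-0.15],"turn":-0.19}]'
python3 -m inch '[{"claw":0.2,"travel":[0,0,0],"turn":0},{"claw":0.2,"travel":[0,0,0],"turn":0}]'
python3 - <<'E'
from h import *
print(get_state()["position"])
c,im=snap("wrist","w13.png"); h=hsv(im);H,S,V=h[...,0],h[...,1],h[...,2]
blue=(H>100)&(H<130)&(S>130); red=((H<6)|(H>172))&(S>150)&(V>120)
print("blue",rect(c,blue,.04)); print("red",rect(c,red,.038))
E
```

```text
clock: 21.5
position: [0.5247, -0.2371, 0.2081]
ee_rot: [-0.0, 0.89, 0.456, 0.0]
contact_force: [0.4, 0.5, -0.1]
width: 0.051
gripper_force: 0.0
clock: 22.0
position: [0.4646, -0.2638, 0.1881]
ee_rot: [-0.0, 0.987, 0.159, 0.0]
contact_force: [-0.8, -0.2, 0.0]
width: 0.0515
gripper_force: 0.0
clock: 22.5
position: [0.4045, -0.2902, 0.1582]
ee_rot: [-0.0, 0.991, -0.137, 0.0]
contact_force: [-0.3, 0.2, -0.9]
width: 0.0511
gripper_force: 0.0
clock: 22.7
position: [0.4044, -0.2904, 0.1584]
ee_rot: [0.0, 0.991, -0.137, 0.0]
contact_force: [-0.1, -0.0, -0.1]
width: 0.0512
gripper_force: 0.0
[ 0.40441073 -0.29038639  0.15835798]
blue (391.1, -289.1, 101.5, 20.5, -15.9, (244, 146, 26, 120))
red (463.0, -310.4, 12.9, 11.1, 74.2, (249, 106, 18, 16))
```

View pics/w13.png

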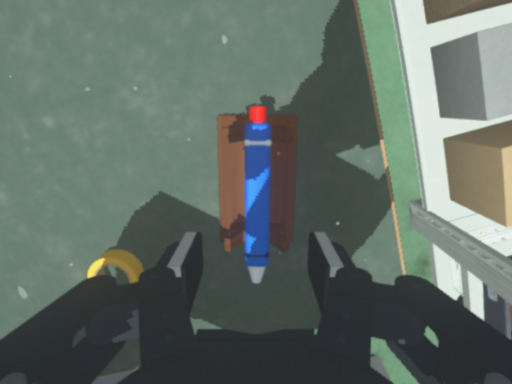

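The marker lies vertical in the image, button (258,113) up toward the stop, nose (257,272), rest free for the fingers. Grasp, lift.

```bash

python3 -m inch '[{"claw":0.2,"travel":[-0.025,-0.005,-0.2],"turn":0},{"claw":0.2,"travel":[-0.025,-0.005,-0.4],"turn":0},{"claw":0.2,"travel":[-0.025,-0.005,-0.615],"turn":0},{"claw":0.2,"travel":[-0.025,-0.005,-0.615],"turn":0},{"claw":0.2,"travel":[-0.025,-0.005,-0.615],"turn":0}]' 70
python3 -m inch '[{"claw":-1,"travel":[0,0,0],"turn":0},{"claw":-1,"travel":[0,0,0],"turn":0},{"claw":-1,"travel":[0,0,0],"turn":0},{"claw":-1,"travel":[0,0,0],"turn":0}]'
python3 -m inch '[{"claw":-1,"travel":[0,0,0.1],"turn":0},{"claw":-1,"travel":[0,0,0.25],"turn":0},{"claw":-1,"travel":[0,0,0.35],"turn":0},{"claw":-1,"travel":[0,0,0.35],"turn":0}]'
python3 -m inch '[{"claw":-1,"travel":[0.8,0.18,0],"turn":0.08},{"claw":-1,"travel":[0.8,0.18,0],"turn":0.08},{"claw":-1,"travel":[0.8,0.18,0],"turn":0.08},{"claw":-1,"travel":[0.8,0.18,0],"turn":0.08},{"claw":-1,"travel":[0.8,0.18,0],"turn":0.08}]'
python3 - <<'E'
from h import *
print(get_state()["position"])
c,im=snap("wrist","w14.png"); h=hsv(im);H,S,V=h[...,0],h[...,1],h[...,2]
red=((H<6)|(H>172))&(S>150)&(V>120); print("red",rect(c,red,get_state()["position"][2]+.005))
E
```

```text
clock: 23.25
position: [0.3991, -0.2916, 0.0354]
ee_rot: [-0.0, 0.99, -0.139, -0.001]
contact_force: [-0.7, -0.0, 0.7]
width: 0.0513
gripper_force: 0.0
clock: 23.65
position: [0.4003, -0.2927, 0.0376]
ee_rot: [0.001, 0.99, -0.139, 0.002]
contact_force: [0.5, 0.2, 6.1]
width: 0.0189
gripper_force: 68.8
clock: 24.05
position: [0.4009, -0.2934, 0.109]
ee_rot: [0.003, 0.99, -0.139, 0.003]
contact_force: [1.2, 0.8, -1.2]
width: 0.0188
gripper_force: 68.5
clock: 24.55
position: [0.5606, -0.2548, 0.1043]
ee_rot: [-0.0, 1.0, -0.013, -0.0]
contact_force: [-1.0, -0.5, -0.6]
width: 0.019
gripper_force: 68.5
[ 0.56061372 -0.25484906  0.10433751]
red (625.1, -257.6, 11.4, 11.1, 88.6, (239, 95, 32, 32))
```

View pics/w14.png

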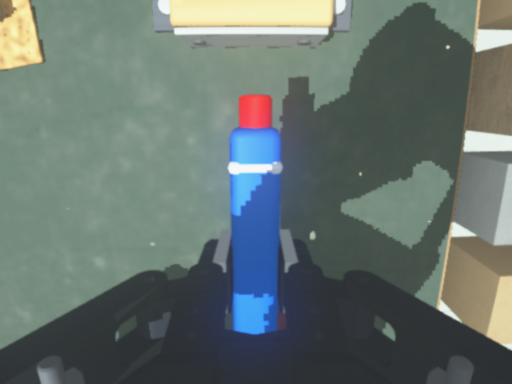

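Marker held straight, button (255,110), facing the steel face (top edge ~ v=36, u 175–333) squarely and within its width.

```bash

python3 - <<'E'
from h import *
c=cam("wrist"); print((plane(c,[(176,35),(332,36),(255,36)],.042)*1000).round(1).tolist())
E
python3 -m inch '[{"claw":-1,"travel":[0,0,-0.2],"turn":0},{"claw":-1,"travel":[0.05,0,-0.37],"turn":0},{"claw":-1,"travel":[0.1,0,-0.37],"turn":0},{"claw":-1,"travel":[0.1,0,-0.37],"turn":0},{"claw":-1,"travel":[0.1,0,-0.37],"turn":0}]' 100
python3 -m inch '[{"claw":-1,"travel":[0.04,0,0],"turn":0},{"claw":-1,"travel":[0.06,0,0],"turn":0},{"claw":-1,"travel":[0.08,0,0],"turn":0},{"claw":-1,"travel":[0.09,0,0],"turn":0}]'
```

```text
[[664.3, -215.6, 42.0], [661.5, -301.2, 42.0], [662.3, -258.9, 42.0]]
clock: 25.1
position: [0.5794, -0.2566, 0.0331]
ee_rot: [0.001, 1.0, -0.014, 0.001]
contact_force: [-0.1, -0.1, -0.4]
width: 0.0182
gripper_force: 100.5
clock: 25.5
position: [0.5966, -0.2558, 0.0318]
ee_rot: [0.0, 1.0, -0.014, -0.001]
contact_force: [-3.2, -1.4, 1.4]
width: 0.0185
gripper_force: 100.8
```

```bash

python3 -m inch '[{"claw":-1,"travel":[0.015,0,0],"turn":0},{"claw":-1,"travel":[0.03,0,0],"turn":0},{"claw":-1,"travel":[0.03,0,0],"turn":0}]'
python3 -m inch '[{"claw":-1,"travel":[0.01,0,0],"turn":0},{"claw":-1,"travel":[0.02,0,0],"turn":0},{"claw":-1,"travel":[0.02,0,0],"turn":0}]'
```

```text
clock: 25.8
position: [0.6031, -0.2557, 0.0312]
ee_rot: [0.0, 1.0, -0.014, -0.0]
contact_force: [-2.5, -0.9, 0.7]
width: 0.0182
gripper_force: 100.7
clock: 26.1
position: [0.604, -0.2555, 0.0311]
ee_rot: [-0.0, 1.0, -0.014, -0.003]
contact_force: [-9.0, -1.6, 3.4]
width: 0.0179
gripper_force: 101.3
```

```bash

python3 -m inch '[{"claw":-1,"travel":[0.01,0,0],"turn":0},{"claw":-1,"travel":[0.02,0,0],"turn":0},{"claw":-1,"travel":[0.02,0,0],"turn":0},{"claw":-1,"travel":[0.02,0,0],"turn":0}]'
python3 - <<'E'
from h import *
s=get_state(); c,im=snap("wrist","w15.png"); cv2.imwrite("pics/w15c.png",cv2.resize(im[:220,130:390],None,fx=2,fy=2)[:,:,::-1]); print(s["contact_force"])
E
```

```text
clock: 26.5
position: [0.6041, -0.2555, 0.0311]
ee_rot: [-0.001, 1.0, -0.014, -0.007]
contact_force: [-17.9, -2.2, 8.9]
width: 0.0182
gripper_force: 102.0
[-17.85921825  -2.24453866   8.91193692]
```

View pics/w15c.png

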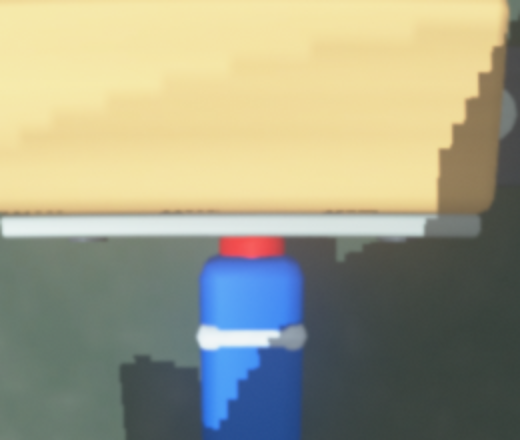

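The button stands only ~4 mm proud (crop (252,247)), pressed against the steel: fully in, 18 N. Back off and return.

```bash

python3 -m inch '[{"claw":-1,"travel":[-0.05,0,0],"turn":0},{"claw":-1,"travel":[-0.15,0,0.1],"turn":0},{"claw":-1,"travel":[-0.25,0,0.3],"turn":0},{"claw":-1,"travel":[-0.3,0,0.38],"turn":0},{"claw":-1,"travel":[-0.3,0,0.38],"turn":0}]'
python3 -m inch '[{"claw":-1,"travel":[-0.7,-0.18,0],"turn":-0.08},{"claw":-1,"travel":[-0.7,-0.18,0],"turn":-0.08},{"claw":-1,"travel":[-0.7,-0.18,0],"turn":-0.08},{"claw":-1,"travel":[-0.7,-0.18,0],"turn":-0.08},{"claw":-1,"travel":[-0.7,-0.18,0],"turn":-0.08}]'
```

```text
clock: 27.05
position: [0.5524, -0.2566, 0.1103]
ee_rot: [0.002, 1.0, -0.015, 0.003]
contact_force: [0.4, 0.4, -1.1]
width: 0.0184
gripper_force: 100.7
clock: 27.55
position: [0.4113, -0.292, 0.1065]
ee_rot: [-0.0, 0.99, -0.14, 0.0]
contact_force: [1.3, 0.3, -1.5]
width: 0.0185
gripper_force: 100.7
```

```bash

python3 -m inch '[{"claw":-1,"travel":[-0.05,0,0],"turn":0},{"claw":-1,"travel":[-0.05,0,0],"turn":0},{"claw":-1,"travel":[-0.05,0,-0.15],"turn":0},{"claw":-1,"travel":[-0.05,0,-0.15],"turn":0}]'
python3 -m inch '[{"claw":-1,"travel":[0,0,-0.1],"turn":0},{"claw":-1,"travel":[0,0,-0.18],"turn":0},{"claw":-1,"travel":[0,0,-0.18],"turn":0},{"claw":-1,"travel":[0,0,-0.18],"turn":0}]'
```

```text
clock: 27.95
position: [0.4, -0.2897, 0.0749]
ee_rot: [-0.002, 0.99, -0.139, -0.002]
contact_force: [0.0, 0.1, -0.4]
width: 0.0184
gripper_force: 100.6
clock: 28.35
position: [0.4016, -0.2917, 0.0418]
ee_rot: [0.0, 0.99, -0.139, 0.0]
contact_force: [-0.2, 0.1, -0.4]
width: 0.0183
gripper_force: 100.6
```

```bash

python3 -m inch '[{"claw":-1,"travel":[0,0,-0.02],"turn":0},{"claw":-1,"travel":[0,0,-0.025],"turn":0},{"claw":0.1,"travel":[0,0,-0.025],"turn":0},{"claw":0.1,"travel":[0,0,-0.025],"turn":0},{"claw":0.1,"travel":[0,0,-0.025],"turn":0}]'
python3 -m inch '[{"claw":0.1,"travel":[0,0,0.15],"turn":0},{"claw":0.1,"travel":[0,0,0.4],"turn":0},{"claw":0.1,"travel":[0,0,0.6],"turn":0},{"claw":0.1,"travel":[0,0,0.6],"turn":0}]'
python3 - <<'E'
from h import *
c,im=snap("wrist","w16.png"); h=hsv(im);H,S,V=h[...,0],h[...,1],h[...,2]
blue=(H>100)&(H<130)&(S>130); red=((H<6)|(H>172))&(S>150)&(V>120)
print("blue",rect(c,blue,.04)); print("red",rect(c,red,.038))
E
python3 -m inch '[{"claw":0.1,"travel":[-0.1,0.6,0.4],"turn":0},{"claw":0.1,"travel":[-0.1,0.6,0.4],"turn":0},{"claw":0.1,"travel":[-0.1,0.6,0.4],"turn":0},{"claw":0.1,"travel":[-0.1,0.6,0.4],"turn":0}]'
python3 - <<'E'
from h import *
b=load("w16.png"); c,im=snap("scene","s2.png")
cv2.imwrite("pics/f.png",np.vstack([cv2.resize(b,(400,300)),cv2.resize(im[80:380,50:450],(400,300))])[:,:,::-1])
E
```

```text
clock: 28.85
position: [0.4011, -0.2917, 0.0366]
ee_rot: [0.0, 0.99, -0.139, 0.0]
contact_force: [-0.2, -0.0, 0.1]
width: 0.047
gripper_force: 0.0
clock: 29.25
position: [0.4039, -0.2944, 0.1619]
ee_rot: [0.004, 0.99, -0.139, 0.005]
contact_force: [0.2, -0.4, -0.7]
width: 0.047
gripper_force: 0.0
blue (391.8, -291.4, 101.7, 19.8, -16.7, (241, 146, 24, 119))
red (460.2, -310.7, 11.6, 3.8, 74.0, (245, 117, 16, 6))
clock: 29.7
position: [0.3802, -0.1682, 0.2378]
ee_rot: [-0.0, 0.99, -0.138, 0.001]
contact_force: [0.9, -1.6, 0.2]
width: 0.047
gripper_force: 0.0
```

View pics/f.png

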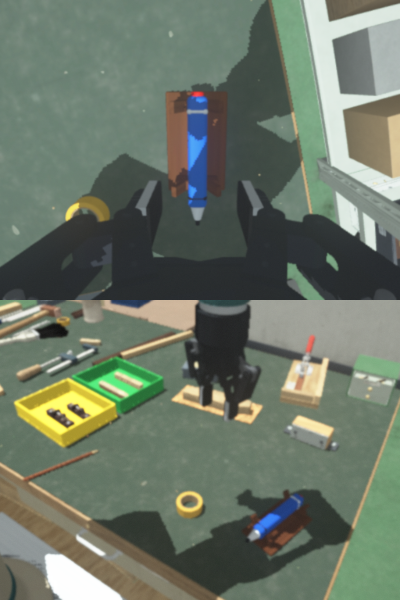

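All in place in both views: marker in its rest with the button in and point out, stock in the trays. The arm partly hides the block, so I'll check that by numbers (my picture allowance is used up).

```bash

python3 -m inch '[{"claw":0.1,"travel":[0.1,0.5,0.5],"turn":0},{"claw":0.1,"travel":[0.1,0.5,0.5],"turn":0},{"claw":0.1,"travel":[0.1,0.5,0.5],"turn":0},{"claw":0.1,"travel":[0.1,0.5,0.5],"turn":0}]'
python3 - <<'E'
from h import *
s0=load("scene0.png"); cs=cam("scene")
for n,roi in(("side",(190,215,300,260)),("scene",(210,150,325,215))):
    c,im=snap(n,n+"_end.png"); h=hsv(im); H,S,V=h[...,0],h[...,1],h[...,2]
    try: print(n,"block",rect(c,(H<35)&(S>20)&(S<85)&(V>140),.025,roi))
    except Exception as e: print(n,e)
    if n=="scene":
        for nm,roi in(("yel",(60,150,172,228)),("grn",(118,130,218,195))):
            sub=h[roi[1]:roi[3],roi[0]:roi[2]]
            m=((sub[...,0]<18)&(sub[...,2]<120)) if nm=="yel" else ((sub[...,0]<35)&(sub[...,1]<100)&(sub[...,2]>140))
            k,l,st,ce=cv2.connectedComponentsWithStats(m.astype(np.uint8)); print(nm,[(st[i,4],((plane(c,[ce[i]+roi[:2]],.02)[0,:2])*1000).round().tolist()) for i in range(1,k) if st[i,4]>20])
s=get_state(); print(s["position"],s["contact_force"])
E
```

```text
clock: 30.15
position: [0.4035, -0.0704, 0.3385]
ee_rot: [-0.0, 0.99, -0.138, 0.003]
contact_force: [-0.5, -0.8, 0.3]
width: 0.0468
gripper_force: 0.0
side block (689.3, 0.5, 199.9, 56.7, -84.7, (204, 224, 70, 14))
scene block (685.7, 8.7, 196.9, 74.7, -84.3, (230, 164, 74, 24))
yel [(np.int32(86), [443.0, 266.0]), (np.int32(119), [396.0, 278.0])]
grn [(np.int32(71), [771.0, 385.0]), (np.int32(148), [632.0, 263.0]), (np.int32(125), [570.0, 265.0])]
[ 0.40124423 -0.07218215  0.33498375] [-0.3520536   0.18011946  0.60108595]
```

Everything checks out; handing in.

```bash
python3 -c "
from rig import ticket; print(ticket.sign_off())"
```

```text
the job is handed in; nothing more can be done
None
```

The job is handed in, and no verdict came back: by the last checks, two linings are in the green tray, two cauls in the yellow, the block is square on the mat, and the marker is back in its rest with its button in; I viewed 15 pictures, one over the limit of 14.

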